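# Fit the spare hanger on the bent rod of the support stand

### The arm

A 6-joint arm with a two-finger parallel gripper is mounted at the origin on the work surface. World frame = base frame: x ahead of the robot, y to its left, z up, the work surface at z = 0. Lengths are in mm, angles in rad, forces in N, time in s.
With the tool pointing down it reaches from about 350 to 875 mm from the base axis. Payload 4.2 kg.
Tool frame: the origin (TCP) lies midway between the tips of the shut fingers; the grasp point (between the pads) lies 19 mm behind it (arm.grip_point_offset is the distance from the TCP to the grasp point, in mm); y points along the fingers, z is the direction in which the jaws open and shut, and the axes are right-handed (so a half turn about y gives the same grasp; the last joint's range is limited). The gripper opens to 85 mm and grips with 20 to 120 N. Pads are 22 mm wide; open, the fingers measure 114 mm over their backs; the gripper's body (76 mm by 85 mm) begins 54 mm behind the grasp point. The pads swing forward as they close: fully open they stand 13 mm farther back than shut.
Start: joints at [0.259, 0.385, 0.008, 0, -1.194, -0.259], TCP at [624.979, 0.025, 231.312] pointing down, gripper open.
Joint ranges: [-3.14, 3.14], [-1.21, 2.06], [-1.07, 1.41], [-3.16, 2.05], [-2.99, -0.16], [-3.1, 3.1]. Speed limits (rad/s): [2.79, 2.79, 3.14, 3.14, 3.14, 3.14].

### API

Orientations are given as a unit quaternion [x, y, z, w].
In Python, from bench import arm, optics, job_done, spotter gives the robot as it stands.
- The arm moves only by the tool jog_arm, never from a script. Its arguments are lists of equal length, an entry for each row: "translation": the shift along the tool's x, y, z in units of 50 mm (1.0 is 50 mm), a list of three; "rot": the turn, a rotation vector about the tool's x, y, z in units of 8 degrees (1.0 is 8 degrees), a list of three; "gripper": the opening, from 0 (shut) to 1 (fully open). A call has 1 to 20 rows; each row is the pose to reach, as a shift and turn from the pose measured when the call began, along the tool's axes at that moment; what a row does not reach only later rows make up. A row lasts 1/10 s, in which the tool goes at most 50 mm and 8.59 degrees, less where a joint would pass 70% of its speed; a pose out of reach is approached as far as the arm can. A call with a gripper value outside its range is refused whole. The fingers move at their own pace and stop on an object; the grip force is fixed at half the most. Time passes only in rows, so rows that repeat a pose let the fingers close. It gives the time, the measured TCP pose, the force and the opening at its end, in the units of the state.
- arm.read_state(): the state, without advancing time (a new reading comes with each control period).
- optics.get_image(name): name is "scene" or "side" or "wrist"; returns a dict with "frame" (420x560x3 uint8, red, green, blue), "mtx" (3x3 intrinsics, pixels), "xyz" and "attitude" of the camera in the world; the wrist camera has in their place "T_tool_cam" (4x4, takes a point from camera to tool coordinates, whose origin is the TCP and whose axes are the tool frame's). Camera axes: x right, y down, z forward; pixel columns grow to the right and rows downward; lengths in mm; the calibration is good to about 2 mm. A picture is of the moment at which its call begins: read the wrist's pose just before it. There is no depth.
- job_done(): hands the job in, once; it reports no verdict.
Trained networks look in the newest picture that a camera, given by its name, has taken for a name from the list of things; names that differ only in an ending like _2 or _b are one class to them, and where a whole thing is asked for, a point or a joint stands for the part that bears it (a point fixed in the world has none). Each returns a list of dicts, best first, with "score" (0 to 1); they miss things now and then, are a little off and sometimes report something else, mostly with a low value. They report only what shows in the picture. A call takes as long as a camera call. They do not tell look-alikes from the thing itself.
- spotter.look_for(camera, thing): "centre" ([x, y, z] in mm, in the coordinates of the camera as it stood for that picture, good to about 4 mm: the middle of the surface that is visible of it).
The state is a dict: "clock": time; "joints": joint angles; "joint_vel": joint speeds; "joint_efforts": joint torques, N m; "position": TCP position; "ee_rot": TCP orientation; "contact_force": force on the tool from outside, world axes, zero at the start; "wrist_torque": the same for the moment, N m; "gripper_width": finger opening in mm.
Only numpy, scipy, OpenCV 4.12 (cv2) and the standard library are available. Lean on these libraries where they do the work, as an engineer would, in place of code of your own. Each camera call takes 0.05 s, during which the arm holds its last target. There are 200 camera calls.

### The job

Fit the loose red hanger on the support stand: thread it over the free end of the bent rod, slide it along round the bend, and push it home until it bears firmly against the black hanger, then let go and leave it hanging there. Work gently by feel: do not strain the rod or knock the stand, do not shove the black hanger along, and leave everything else where it is.

Things in the scene. Friction and masses are not known exactly. Their poses are not given: they have to be found in the camera images.
- hanger: loose red plastic hanger, about 80 g, standing on the bench at the start, 71 mm tall: on top a block 30 mm long (along the bore) x 30 mm wide x 36 mm high with a 16 mm round bore right through, below it a thin stem and a double-pronged foot 70 mm wide. Origin under the foot's centre; x along the bore, y across, z up. Either end may go on first. Grip the block's sides (30 mm apart)
- hanger_bore (a point): middle of the red hanger's bore, on its axis, 56 mm above the underside of its foot and 15 mm below its top; axes as hanger
- stand: immovable support stand: grey 170 x 250 x 10 mm base plate, 12 mm upright and boss head (to 206 mm high) that holds a level 12 mm steel rod, axis 180 mm above the bench. Origin on the bench under the upright. In its frame (z up) the rod leaves the upright along -y, straight for 135 mm, bends 90 degrees towards -x, then runs 55 mm straight along -x to its free tip
- rail_tip (a point): end of the rod's free rounded tip, on its axis, 180 mm above the bench; axes as the stand's: from here the rod leads along the stand's +x for 55 mm to bend_in. On these straights the red hanger has 2 mm play all round
- bend_in (a point): point on the rod's axis where the straight lead-in ends and the bend begins, 180 mm above the bench; axes as the stand's. The bend was made by hand, not a true arc: its radius changes along it between about 60 and 140 mm and it lies up to 6 mm off a quarter circle, on the side away from the corner where the two straights would meet: follow it by feel or by eye. In it the hanger's play is about 1 mm
- bend_out (a point): point on the rod's axis where the bend ends and the straight run to the upright begins, 180 mm above the bench; axes as the stand's: from here the rod leads along the stand's +y, 135 mm to the upright, with the black hanger on the way. Seen from above the hanger turns 90 degrees anticlockwise between bend_in and bend_out
- black_hanger: black hanger on the rod's straight run, same size and shape as the red one, two spatulas hung on it. Origin in the middle of its bore, 2 mm under the rod's axis, 40 to 76 mm from the upright; x along its bore. Its face towards the bend is 15 mm from the origin. It is nipped lightly and slips along the rod when pushed with more than about 18 N; it must not be shifted
- beaker: clear glass beaker, 68 mm across, 85 mm tall; origin under its centre. Bystander, leave alone
- jar: brown glass jar with black cap, 58 mm across, 85 mm tall; origin under its centre. Bystander, leave alone
- boss: spare aluminium boss head with a steel wing screw, about 57 x 30 x 28 mm, lying on the stand's base plate below the rod; origin under the block's centre. Bystander, leave alone
- dish: white ceramic dish, 84 mm across, 35 mm tall; origin under its centre. Bystander, leave alone
- screwdriver: screwdriver with yellow handle, 160 mm long, lying on the bench. Bystander, leave alone
- stopper: black rubber stopper, 32 mm across, 30 mm tall; origin under its centre. Bystander, leave alone
Things that resemble listed ones, but are neither listed nor needed, are in the scene too. There is more than one size of the hanger; the job needs the middle-sized.

How it is judged (in metres and radians):
On the way, in this order (a step that is already met when the one before it is completed fails the run):
1. the red hanger is threaded on the lead-in: its bore's middle is 10 to 60 mm in from the tip, within 5 mm of the rod's axis, the bore along the rod (x of hanger_bore in the frame of rail_tip between 0.01 and 0.06 m and y of hanger_bore in the frame of rail_tip between -0.005 and 0.005 m and z of hanger_bore in the frame of rail_tip between -0.005 and 0.005 m and angle between the x axis of hanger and the x axis of stand, either way round below 0.3 rad), for 0.1 s.
2. the red hanger, round the bend, bears on the black hanger with more than 2.5 N (contact force between hanger and black_hanger above 2.5 N and angle between the x axis of hanger and the y axis of stand, either way round below 0.3 rad), for 0.15 s.
At the end, for the whole second after the job is handed in: the red hanger hangs on the rod's straight run at rest and released, foot down (tilt under 14 degrees), its bore along the rod within 8 degrees, up against the black hanger (bore middles less than 32.5 mm apart, that is a gap under 2.5 mm); the black hanger is within 3 mm of where it was (distance between hanger_bore and black_hanger below 0.0325 m and angle between the x axis of hanger and the y axis of stand, either way round below 0.15 rad and angle between hanger's own z axis and vertical below 0.25 rad and distance of black_hanger from where it was at the start of the episode below 0.003 m and linear speed of hanger below 0.02 m/s and contact force between the fingers and hanger below 0.05 N); the robot touches nothing.
It fails at once if the red hanger is forced against the rod or the black hanger with more than 22 N (contact force between hanger and stand above 22 N).
It fails at once if the black hanger is shoved more than 3 mm along the rod (distance of black_hanger from where it was at the start of the episode above 0.003 m).
It fails at once if the robot pushes on the stand, its rod or the black hanger with more than 10 N (contact force between any of the fingers, the arm and stand above 10 N).
It fails at once if the beaker, jar, spare boss head, dish, screwdriver or stopper is moved more than 15 mm (distance of any of beaker, jar, boss, dish, screwdriver, stopper from where it was at the start of the episode above 0.015 m).
It also fails if it takes over 72 s, if anything falls off the work surface, if the arm or the gripper's body presses on something with over 40 N, if the wrist force passes 120 N, or if a joint passes its speed limit or range.

## Working session

There is one attempt and no reset: what is moved stays moved. The work goes in short steps, Python scripts to look and compute and a tool call to move; the robot and the scene stay as the last step left them, time stands still between calls to the robot, and variables do not carry over. Pictures are saved under pics/ and viewed, about 8 in all and at most 12, crops included, and the job is handed in when it is done.

Besides the shell and the picture viewer there is one more tool, called after "Call:" as a command line: name --argument value ..., lists and objects as JSON in quotes. jog_arm: Moves the arm, as the interface text tells. Its arguments: {"type":"object","properties":{"translation":{"type":"array"},"rot":{"type":"array"},"gripper":{"type":"array"}},"required":["translation","rot","gripper"]}

```bash
mkdir -p pics; ls; cat > h.py <<'E'
import numpy as np, cv2
from scipy.spatial.transform import Rotation as R
from bench import arm, optics, job_done, spotter
def cam(name):
    s=arm.read_state(); im=optics.get_image(name)
    K=np.array(im['mtx'])
    if name=='wrist':
        T=np.eye(4);T[:3,:3]=R.from_quat(s['ee_rot']).as_matrix();T[:3,3]=s['position']
        C=T@np.array(im['T_tool_cam']); Rm,p=C[:3,:3],C[:3,3]
    else:
        a=np.array(im['attitude']); Rm=R.from_quat(a).as_matrix() if a.size==4 else a.reshape(3,3); p=np.array(im['xyz'])
    return im['frame'],K,Rm,p
def save(f,n,crop=None,sc=1):
    if crop: f=f[crop[1]:crop[3],crop[0]:crop[2]]
    cv2.imwrite('pics/'+n,cv2.resize(f[:,:,::-1],None,fx=sc,fy=sc,interpolation=cv2.INTER_CUBIC))
def px2z(c,u,v,z):
    _,K,Rm,p=c; d=Rm@np.linalg.inv(K)@[u,v,1]; return p+d*(z-p[2])/d[2]
def proj(c,P):
    _,K,Rm,p=c; q=K@(Rm.T@(np.array(P)-p)); return q[:2]/q[2]
def look(c,name,thing):
    _,K,Rm,p=c; return [(round(d['score'],2),np.round(Rm@np.array(d['centre'])+p,0),np.round(proj(c,Rm@np.array(d['centre'])+p))) for d in spotter.look_for(name,thing)]
E
cat > a.py <<'E'
from h import *
s=arm.read_state();print(s, arm.grip_point_offset)
ims=[]
for n in ['scene','side']:
    c=cam(n); print(n,c[3],c[2][:,2],c[1][0,0]); save(c[0],n+'0.png',sc=1.4)
    for t in ['hanger','stand','black_hanger','beaker','jar','boss','dish','screwdriver','stopper']: print(t,look(c,n,t))
E
python3 a.py
```

```text
pics
{'clock': 0.0, 'joints': array([ 2.58614572e-01,  3.85555906e-01,  6.62398878e-03, -5.48158665e-04,
       -1.19400615e+00, -2.58615931e-01]), 'joint_vel': array([-0.00031339, -0.00090747, -0.0003138 ,  0.00041268,  0.00066569,
        0.00054917]), 'joint_efforts': array([-9.55001960e-04, -3.92286408e+01,  1.88399577e+01,  4.18616563e+00,
       -4.72148502e-03,  8.27910434e-07]), 'position': array([6.24406362e+02, 3.96654307e-02, 2.30213970e+02]), 'ee_rot': array([-0.49951419, -0.49938479,  0.5005128 ,  0.500587  ]), 'contact_force': array([-0.02424224, -0.01030912,  0.30096307]), 'wrist_torque': array([ 0.03151204, -0.00843806,  0.05665853]), 'gripper_width': 85.24436191928326} 18.700000000000003
scene [1335.59891219 -449.35949494  736.08088561] [-0.70347755  0.46526786 -0.53725707] 425.1417225369483
hanger [(0.75, array([ 459., -290.,   32.]), array([145., 274.])), (0.75, array([ 355., -329.,   59.]), array([116., 250.])), (0.6, array([ 453., -194.,   25.]), array([181., 263.]))]
stand []
black_hanger [(0.75, array([ 637., -371.,   58.]), array([132., 325.])), (0.64, array([
[... 997 characters left out ...]
., 230.]))]
black_hanger [(0.59, array([643.,  82., 157.]), array([247., 194.])), (0.15, array([ 442., -279.,   44.]), array([362., 183.]))]
beaker [(0.72, array([601.,  71.,   7.]), array([263., 231.])), (0.68, array([ 613., -353.,   60.]), array([333., 150.]))]
jar [(0.59, array([ 613., -354.,   56.]), array([333., 151.])), (0.57, array([447., 369.,  65.]), array([235., 310.])), (0.22, array([602.,  73.,   6.]), array([262., 231.]))]
boss [(0.42, array([641.,  32.,  37.]), array([260., 212.]))]
dish [(0.58, array([644., 450.,  19.]), array([165., 302.]))]
screwdriver [(0.63, array([367., 500.,  21.]), array([226., 372.]))]
stopper [(0.46, array([ 731., -244.,   27.]), array([289., 160.]))]
```

View pics/scene0.png

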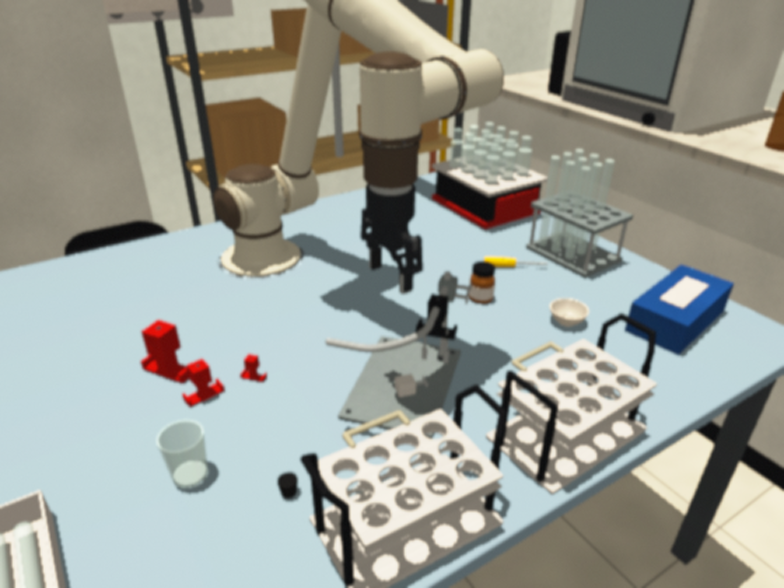

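View pics/side0.png

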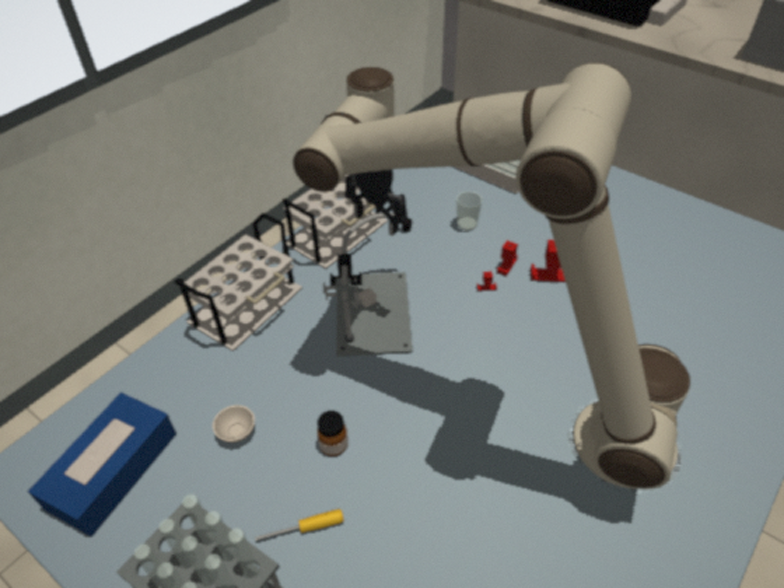

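Scene picture (1.4x pixels): three red hangers, large at (160,350), middle at (202,382), small at (252,368). The tallest is large, so the job's middle-sized one is at (202,382), about (450,-286) in the world. The rod's tip is at (328,342), the black hanger near (437,310), and the base plate at (400,380). The side view agrees: middle hanger at (508,257).

```bash
cat > b.py <<'E'
from h import *
c=cam('scene'); d=cam('side')
print('tip',px2z(c,328/1.4,342/1.4,180))
for q in [(378,338),(462,352),(428,430),(343,415)]: print('plate scene',px2z(c,q[0]/1.4,q[1]/1.4,10)[:2])
for q in [(337,273),(404,272),(411,350),(338,353)]: print('plate side',px2z(d,q[0]/1.4,q[1]/1.4,10)[:2])
def red(c):
    h=cv2.cvtColor(c[0],cv2.COLOR_RGB2HSV); m=(((h[...,0]<8)|(h[...,0]>172))&(h[...,1]>150)&(h[...,2]>60)).astype(np.uint8)
    n,l,st,ce=cv2.connectedComponentsWithStats(m); return [(st[i],px2z(c,*ce[i],30)[:2]) for i in range(1,n) if st[i,4]>30]
for k in (c,d):
    for r in red(k): print(r)
s=arm.read_state();print(R.from_quat(s['ee_rot']).as_matrix().round(3))
im=optics.get_image('wrist');print(np.round(im['T_tool_cam'],3),im['mtx'])
a=c[0][215:300,80:270]; b=d[0][150:260,220:420]
a=cv2.resize(a,(760,340),interpolation=cv2.INTER_CUBIC);b=cv2.resize(b,(760,418),interpolation=cv2.INTER_CUBIC)[:255]
save(np.vstack([a,b]),'crop.png')
E
python3 b.py
```

```text
tip [ 647.9775988  -128.21960007  180.        ]
plate scene [480.50433926  63.53442363]
plate scene [611.05312623 181.05669821]
plate scene [751.576493    -2.38172383]
plate scene [ 642.26962163 -106.36697968]
plate side [763.29996397  -7.872681  ]
plate side [ 632.94048457 -110.88268279]
plate side [471.16231019  76.34872014]
plate side [594.96468086 181.07197932]
(array([309, 134,  76,  29, 776], dtype=int32), array([136.31600526, 690.43439215]))
(array([ 102,  229,   57,   61, 1331], dtype=int32), array([ 363.83231955, -313.75824575]))
(array([173, 254,  17,  18, 164], dtype=int32), array([ 460.66990944, -200.2100695 ]))
(array([356, 173,  13,  23, 175], dtype=int32), array([ 447.38061024, -291.52204547]))
(array([380, 172,  23,  29, 324], dtype=int32), array([ 348.64588199, -325.39683524]))
(array([341, 195,  13,  12,  77], dtype=int32), array([ 440.90966978, -187.10822871]))
[[ 0. -0. -1.]
 [ 1.  0.  0.]
 [ 0. -1.  0.]]
[[ 1.00000e-03  9.50000e-01  3.11000e-01 -7.96240e+01]
 [ 1.00000e-03 -3.11000e-01  9.50000e-01 -1.42408e+02]
 [ 1.00000e+00 -0.00000e+00 -1.00000e-03 -1.74900e+00]
 [ 0.00000e+00  0.00000e+00  0.00000e+00  1.00000e+00]] [[323.11509053   0.         281.4541762 ]
 [  0.         323.11509053 204.63287145]
 [  0.           0.           1.        ]]
```

View pics/crop.png

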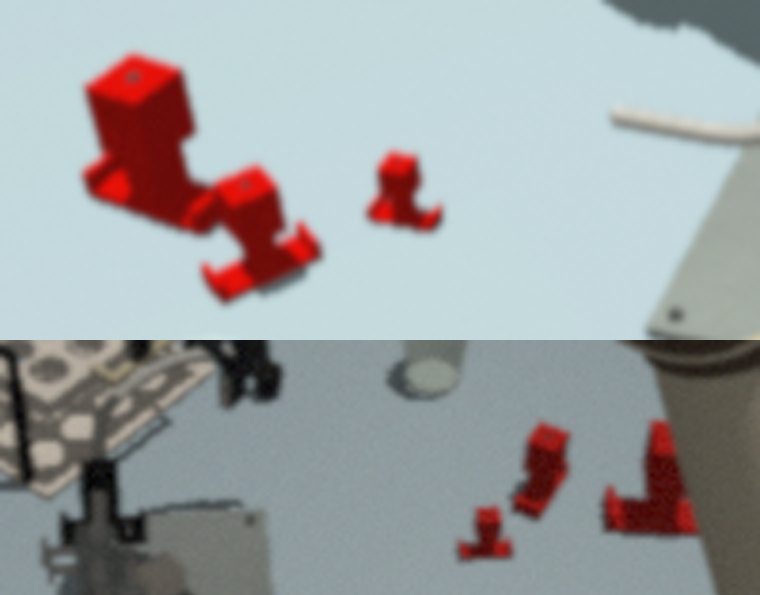

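Crop: the top strip shows large (135,130), middle (255,230) and small (400,190). The middle block's top is at (250,182), and its foot runs lower-left to right, so the choice is confirmed. The stand is yawed about 46°. Next I'll raise the wrist over the rod to trace it.

Call:
jog_arm --translation '[[0,-0.7,-0.35],[0,-1.4,-0.7],[0,-1.4,-0.7],[0,-1.4,-0.7]]' --rot '[[0,0,0],[0,0,0],[0,0,0],[0,0,0]]' --gripper '[1,1,1,1]'

```text
clock: 1.55
position: [660.4, 0.2, 301.9]
ee_rot: [0.5, 0.501, -0.499, -0.5]
contact_force: [0.1, -0.8, -0.6]
gripper_width: 85.0
```

```bash
cat > c.py <<'E'
from h import *
c=cam('wrist'); np.savez('w1.npz',f=c[0],K=c[1],R=c[2],p=c[3]); print(c[3],c[2][:,2])
save(c[0],'w1.png',sc=1.4)
for t in ['stand','black_hanger','boss']: print(t,look(c,'wrist',t))
E
python3 c.py
```

```text
[661.90628582 -79.56264772 444.20200408] [ 0.00235688  0.31168821 -0.95018151]
stand [(0.71, array([637.,  33.,  14.]), array([300., 185.]))]
black_hanger [(0.83, array([649.,  76., 172.]), array([296., 271.]))]
boss [(0.73, array([650.,  21.,  34.]), array([291., 180.]))]
```

View pics/w1.png

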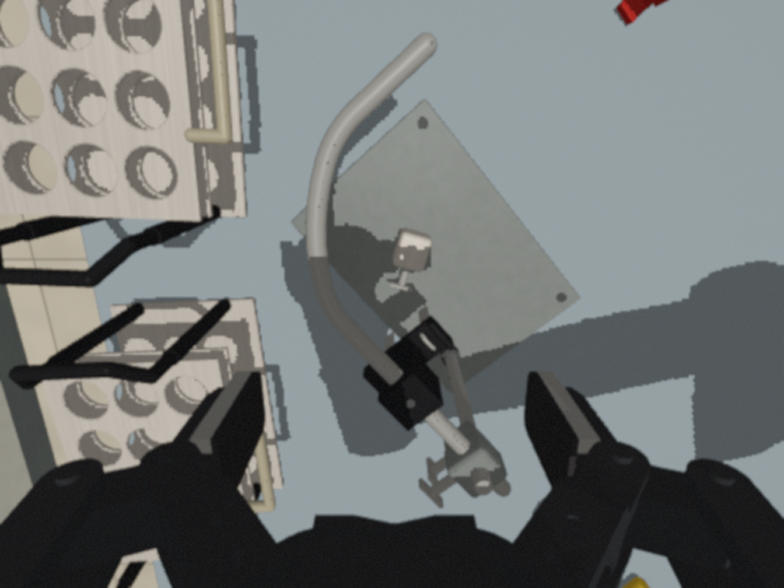

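Wrist picture: rod tip at (430,40), bend out to (316,230), straight run through the black hanger (415,375) to the upright head (478,465). The spare boss is at (410,250). I'll refine the centreline along normals.

```bash
cat > d.py <<'E'
from h import *
from scipy.interpolate import splprep, splev
z=np.load('w1.npz'); c=(z['f'],z['K'],z['R'],z['p'])
P=np.array([(430,42),(400,72),(370,97),(345,125),(328,158),(318,195),(316,235),(320,275),(335,315),(358,347),(385,375)])/1.4
W=np.array([px2z(c,*p,180)[:2] for p in P])
g=cv2.GaussianBlur(c[0],(0,0),0.8).astype(np.float32)
def samp(p): return cv2.remap(g,np.float32([[p[0]]]),np.float32([[p[1]]]),cv2.INTER_LINEAR)[0,0]
for it in range(3):
    tck,u=splprep(W.T,s=len(W)*0.5); uu=np.linspace(0,1,40)
    X=np.array(splev(uu,tck)).T; T=np.array(splev(uu,tck,der=1)).T; T/=np.linalg.norm(T,axis=1)[:,None]; N=np.c_[-T[:,1],T[:,0]]
    off=np.arange(-14,14.01,.25); best=[]
    for x,n in zip(X,N):
        pr=np.array([samp(proj(c,[*(x+n*o),180])) for o in off])
        d=np.linalg.norm(np.gradient(pr,axis=0),axis=1)
        k=int(6/.25); s=[np.sqrt(d[i-k]*d[i+k])-0.3*abs(off[i]) for i in range(k,len(off)-k)]
        best.append(off[k+int(np.argmax(s))])
    best=np.array(best); 
    from scipy.ndimage import median_filter
    W=X+N*median_filter(best,5)[:,None]
print(np.round(best,1))
tck,u=splprep(W.T,s=len(W)*0.3); uu=np.linspace(0,1,400); X=np.array(splev(uu,tck)).T;T=np.array(splev(uu,tck,der=1)).T
L=np.r_[0,np.cumsum(np.linalg.norm(np.diff(X,axis=0),axis=1))]; th=np.degrees(np.unwrap(np.arctan2(T[:,1],T[:,0])))
for l in np.arange(0,L[-1],10): i=np.searchsorted(L,l); print(int(l),X[i].round(1),th[i].round(1))
print(L[-1]); np.savez('rod.npz',X=X,L=L,th=th)
for q in [(437,35),(478,470)]: print(px2z(c,q[0]/1.4,q[1]/1.4,180 if q[1]<100 else 206))
print('black front face corners', [px2z(c,a/1.4,b/1.4,193)[:2].round(1) for a,b in [(364,376),(430,317),(406,430),(453,350)]])
for q in [(424,100),(292,220),(578,297),(462,388)]: print(px2z(c,q[0]/1.4,q[1]/1.4,10)[:2])
f=c[0].copy(); f=cv2.resize(f,None,fx=3,fy=3,interpolation=cv2.INTER_CUBIC)
for x in X[::4]: a=proj(c,[*x,180])*3; cv2.circle(f,(int(a[0]+1),int(a[1]+1)),1,(255,0,0),-1)
save(f[40:1000,560:1100],'tr.png',sc=.62)
E
python3 d.py
```

```text
[-1.2 -1.   0.   0.8  1.   1.5  1.2  1.2  0.5  0.  -0.8 -1.2 -1.2 -1.5
 -0.8 -0.2 -0.2  0.   0.2  0.   1.5  1.8  0.8  0.2  0.   0.   0.   0.
 -0.2  0.   0.2  0.2  0.   0.   1.   0.2  0.   2.   1.  -0.5]
0 [ 642.8 -127.2] 35.3
10 [ 651.3 -121.1] 35.5
20 [ 659.4 -115.3] 36.6
30 [ 667.4 -109.1] 38.8
40 [ 675.  -102.7] 42.0
50 [682.1 -95.7] 46.4
60 [688.6 -88.3] 51.9
70 [694.4 -79.9] 58.4
80 [699.1 -71.4] 64.2
90 [702.9 -62.4] 69.7
100 [706.  -52.5] 75.3
110 [708.1 -42.9] 80.4
120 [709.3 -33. ] 85.2
130 [709.8 -23.1] 89.9
140 [709.4 -13. ] 94.7
150 [708.1  -3.1] 99.5
160 [706.1   6.7] 104.4
170 [703.1  16.2] 109.6
180 [699.4  25.4] 115.1
190 [694.5  34.6] 121.3
200 [689.   42.6] 127.5
210 [682.6  50. ] 134.2
220 [674.9  57. ] 141.6
230 [666.7  62.7] 148.9
232.2143390257067
[ 640.09962961 -130.45954002  180.        ]
[608.96588032 121.98929639 206.        ]
black front face corners [array([681.4,  61.7]), array([641.1,  22. ]), array([654.8, 101.4]), array([626.5,  43.8])]
[ 636.15774586 -111.74592867]
[761.30187118  -4.62076996]
[475.90336275  74.16611362]
[589.00908914 179.34302375]
```

View pics/tr.png

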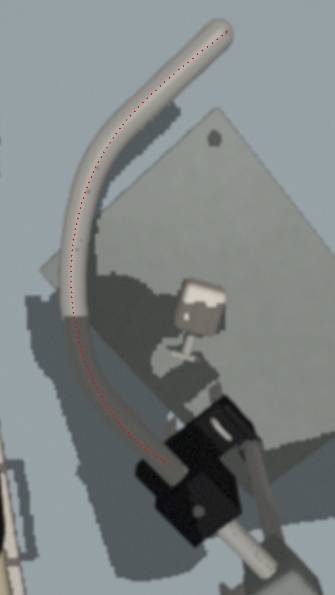

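Overlay: the traced line is over-smoothed. It drifts right of centre near the bend start and at the end (165,465), so I'll fit a constrained model instead (straight 55 mm, bend 90° in all, straight).

```bash
cat > e.py <<'E'
from h import *
from scipy.optimize import least_squares
from scipy.interpolate import PchipInterpolator
z=np.load('w1.npz'); c=(z['f'],z['K'],z['R'],z['p'])
g=cv2.GaussianBlur(c[0],(0,0),0.7).astype(np.float32)
ls=np.arange(0,260.5,1.)
def model(q):
    x0,y0,psi,L2=q[:4]; k=np.cumsum(np.r_[0,np.exp(q[4:])]); k=k/k[-1]   # 6 increments
    f=PchipInterpolator(np.r_[0,np.linspace(55,L2,len(k)),400],np.r_[0,k,1])
    th=psi+np.pi/2*f(ls); d=np.c_[np.cos(th),np.sin(th)]
    m=(d[1:]+d[:-1])/2; return np.r_[[[x0,y0]],[x0,y0]+np.cumsum(m,axis=0)],th
P=np.array([(436,36),(400,70),(370,95),(345,123),(328,156),(318,193),(315,233),(320,275),(335,315),(358,347),(385,375)])/1.4
M=np.array([px2z(c,*p,180)[:2] for p in P])
q=np.r_[640,-130,np.radians(42),200,np.zeros(6)]
def res(q,M,endw):
    X,th=model(q); d=M[:,None]-X[None]; i=np.argmin((d**2).sum(2),1)
    n=np.c_[-np.sin(th),np.cos(th)]
    r=(d[np.arange(len(M)),i]*n[i]).sum(1)
    t0=((q[:2]-M0)@[np.cos(q[2]),np.sin(q[2])])
    return np.r_[r,t0,.3*(q[4:]-q[4:].mean())]
M0=M[0]
for it in range(6):
    s=least_squares(res,q,args=(M,0),loss='soft_l1',f_scale=.5); q=s.x
    X,th=model(q); out=[]; w=12 if it<1 else (10 if it<3 else 8.5)
    for l in range(6,226,4):
        x=X[l];n=np.array([-np.sin(th[l]),np.cos(th[l])]); off=np.arange(-w,w+.01,.25)
        pp=np.float32([proj(c,[*(x+n*o),180]) for o in off])
        pr=cv2.remap(g,pp[:,:1],pp[:,1:],cv2.INTER_LINEAR)[:,0]
        d=np.linalg.norm(np.gradient(pr,axis=0),axis=1); k=24
        sc=[np.sqrt(d[i-k]*d[i+k]) for i in range(k,len(off)-k)]
        b=off[k+int(np.argmax(sc))]
        if abs(b)<w-6.3: out.append((l,b))
    M=np.array([X[l]+b*np.array([-np.sin(th[l]),np.cos(th[l])]) for l,b in out])
print(it,np.array(out)[:,1],len(out))
print(q[:3],np.degrees(q[2]),q[3],np.exp(q[4:]).round(2))
for l in range(0,251,10): print(l,X[l].round(1),np.degrees(th[l]).round(1))
np.savez('rod.npz',X=X,th=th)
# stand consistency: bend size in stand frame, upright
e=np.array([np.cos(q[2]),np.sin(q[2])]);n=np.array([-e[1],e[0]]); i2=int(round(q[3])); D=X[i2]-X[55]; print('bend dx,dy',D@e,D@n,'upright',X[i2]+135*n)
f=cv2.resize(c[0],None,fx=3,fy=3,interpolation=cv2.INTER_CUBIC)
for l in range(0,245,2):
    for o in (-6,6):
        a=proj(c,[*(X[l]+o*np.array([-np.sin(th[l]),np.cos(th[l])])),180])*3; cv2.circle(f,(int(a[0]+1),int(a[1]+1)),1,(255,0,0),-1)
save(f[40:1000,560:1100],'tr2.png',sc=.62)
E
python3 e.py
```

```text
Traceback (most recent call last):
  File "e.py", line 23, in <module>
    s=least_squares(res,q,args=(M,0),loss='soft_l1',f_scale=.5); q=s.x
  File "e.py", line 16, in res
    X,th=model(q); d=M[:,None]-X[None]; i=np.argmin((d**2).sum(2),1)
         ~~~~~^^^
  File "e.py", line 9, in model
    f=PchipInterpolator(np.r_[0,np.linspace(55,L2,len(k)),400],np.r_[0,k,1])
ValueError: `x` must be strictly increasing sequence.
```

Add bounds on the bend length, and a tight prior on yaw.

```bash
sed -i "s/f_scale=.5)/f_scale=.5,bounds=(np.r_[600,-170,.6,150,-3*np.ones(6)],np.r_[680,-90,.85,235,3*np.ones(6)]))/" e.py; python3 e.py
```

```text
5 [ 0.25  0.    0.    0.25  0.    0.    0.25  0.25  0.25 -0.25 -0.25 -0.25
 -0.25 -0.25 -0.25  0.    0.25  0.25  0.    0.    0.    0.    0.    0.
  0.   -0.25 -0.5  -0.25  0.5   0.75  0.25  0.75  0.   -0.25  0.25 -0.25
 -0.75  0.5  -0.5   0.    0.    0.   -0.5   0.5   0.    0.    0.   -0.5
  0.25  0.25  0.25  0.    0.    0.25  0.5 ] 55
[ 641.03395644 -130.58463604    0.7103914 ] 40.702428966525424 196.37828234157078 [2.11 1.47 0.75 0.92 1.29 2.1 ]
0 [ 641.  -130.6] 40.7
10 [ 648.6 -124.1] 40.7
20 [ 656.2 -117.5] 40.7
30 [ 663.8 -111. ] 40.7
40 [ 671.4 -104.5] 40.7
50 [678.9 -98. ] 40.7
60 [686.5 -91.4] 42.6
70 [693.2 -84. ] 53.4
80 [698.4 -75.5] 63.7
90 [702.2 -66.2] 71.1
100 [704.9 -56.6] 77.0
110 [706.8 -46.8] 80.9
120 [708.1 -36.9] 84.0
130 [708.9 -26.9] 87.4
140 [709.  -16.9] 91.3
150 [708.4  -7. ] 95.8
160 [706.9   2.9] 100.9
170 [704.6  12.6] 106.9
180 [701.  22.] 116.1
190 [695.7  30.4] 127.6
200 [689.2  38.1] 130.7
210 [682.7  45.7] 130.7
220 [676.2  53.2] 130.7
230 [669.7  60.8] 130.7
240 [663.2  68.4] 130.7
250 [656.6  76. ] 130.7
bend dx,dy 91.53794762723074 92.43108952142082 upright [603.81059504 137.394266  ]
```

View pics/tr2.png

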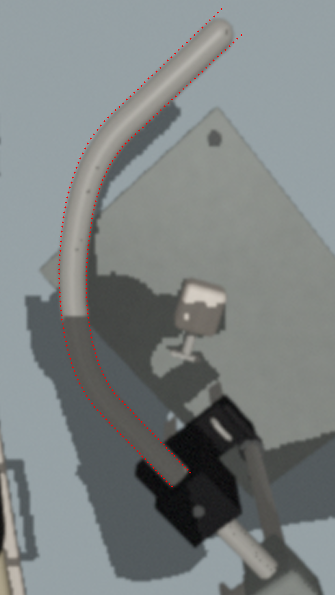

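The overlay hugs both rod edges everywhere, apart from running about 2.5 mm past the real tip. Yaw is 40.7° and the bend measures 92 × 92 mm, so it's consistent. Now I'll go above the middle hanger.

Call:
jog_arm --translation '[[-0.6,0,0.5],[-1.2,0,1.0],[-1.8,0,1.5],[-2.4,0,2.0],[-3.0,0.3,2.5],[-3.6,0.6,3.0],[-4.3,0.9,3.5],[-5.0,1.2,4.1],[-5.2,1.6,4.15],[-5.2,1.6,4.15],[-5.2,1.6,4.15]]' --rot '[[0,0,0],[0,0,0],[0,0,0],[0,0,0],[0,0,0],[0,0,0],[0,0,0],[0,0,0],[0,0,0],[0,0,0],[0,0,0]]' --gripper '[1,1,1,1,1,1,1,1,1,1,1]'

```text
clock: 2.85
position: [451.4, -260.1, 220.6]
ee_rot: [-0.499, -0.499, 0.501, 0.501]
contact_force: [-0.1, -0.6, -0.1]
gripper_width: 85.3
```

```bash
cat > f.py <<'E'
from h import *
c=cam('wrist'); np.savez('w2.npz',f=c[0],K=c[1],R=c[2],p=c[3]); print(c[3])
save(c[0],'w2.png',sc=1.4)
print(look(c,'wrist','hanger'))
E
python3 f.py
```

```text
[ 453.596717   -339.63140495  363.04047745]
[(0.98, array([ 450., -302.,   68.]), array([285., 143.])), (0.84, array([ 451., -204.,   30.]), array([283., 228.])), (0.79, array([ 352., -330.,  104.]), array([411., 112.]))]
```

View pics/w2.png

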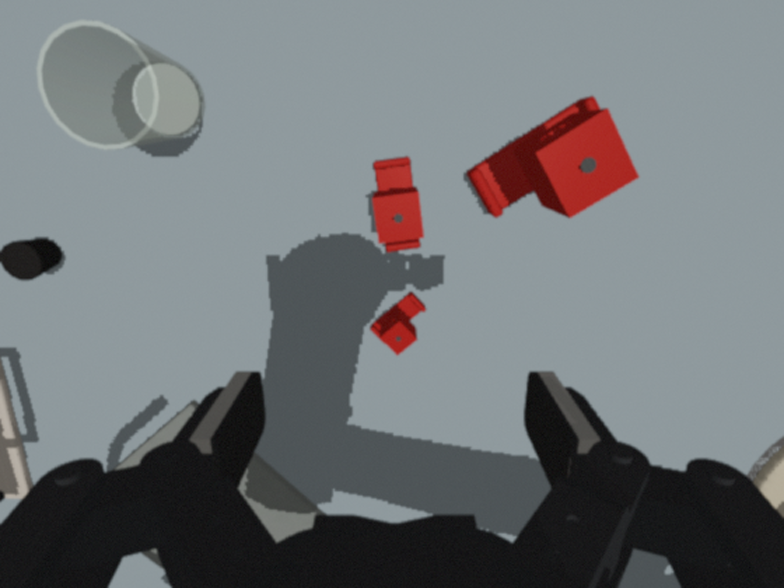

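Wrist picture: middle hanger's top face is centred at (398,218), its foot along the image vertical ((393,160)–(402,246)). The large one is at (590,160) and the small one at (397,335). So the bore runs roughly along world x.

```bash
cat > g.py <<'E'
from h import *
z=np.load('w2.npz'); c=(z['f'],z['K'],z['R'],z['p'])
h=cv2.cvtColor(cv2.resize(c[0],None,fx=4,fy=4,interpolation=cv2.INTER_CUBIC),cv2.COLOR_RGB2HSV)
red=((h[...,0]<8)|(h[...,0]>172))&(h[...,1]>140)
v=h[...,2][red]; print(np.percentile(v,[5,25,50,75,95]))
Q=np.array([(374,193),(417,188),(423,236),(380,243)])/1.4
W=np.array([px2z(c,*q,71)[:2] for q in Q]); print(W.round(1),W.mean(0))
print('sides',[np.linalg.norm(W[i]-W[i-1]).round(1) for i in range(4)])
d=(W[1]-W[0])+(W[2]-W[3]); e=(W[3]-W[0])+(W[2]-W[1])
print('bore ang',np.degrees(np.arctan2(-d[1],-d[0])),'wid ang',np.degrees(np.arctan2(e[1],e[0])))
print('hole',px2z(c,398/1.4,217/1.4,71))
print('foot ends',px2z(c,393/1.4,160/1.4,18),px2z(c,402/1.4,246/1.4,18))
print('small',[px2z(c,a/1.4,b/1.4,zz)[:2].round() for a,b,zz in [(410,295,12),(378,330,12),(398,352,45)]],'large',[px2z(c,a/1.4,b/1.4,zz)[:2].round() for a,b,zz in [(468,175,25),(540,155,107),(570,215,107),(500,210,20)]])
E
python3 g.py
```

```text
[ 83.  97. 169. 174. 177.]
[[ 465.6 -306.9]
 [ 438.3 -310. ]
 [ 433.9 -279.1]
 [ 462.1 -274.4]] [ 449.9568202 -292.567673 ]
sides [np.float64(32.6), np.float64(27.5), np.float64(31.2), np.float64(28.6)]
bore ang 7.927571825238887 wid ang 97.08451833202075
hole [ 450.28351022 -291.54466502   71.        ]
foot ends [ 453.43905242 -324.80390684   18.        ] [ 446.52016881 -260.16546616   18.        ]
small [array([ 440., -218.]), array([ 466., -186.]), array([ 450., -182.])] large [array([ 399., -315.]), array([ 373., -331.]), array([ 353., -298.]), array([ 373., -288.])]
```

Call:
jog_arm --translation '[[-0.1,0.2,0],[-0.2,0.4,0],[-0.3,0.6,0],[-0.4,0.9,0.03],[-0.5,1.2,0.03],[-0.64,1.5,0.03],[-0.64,1.7,0.03],[-0.64,1.9,0.03],[-0.64,1.9,0.03],[-0.64,1.9,0.03],[-0.64,1.9,0.03],[-0.64,1.9,0.03],[-0.64,1.9,0.03],[-0.64,1.9,0.03]]' --rot '[[0,1,0],[0,2,0],[0,3,0],[0,4,0],[0,5,0],[0,6,0],[0,7,0],[0,8,0],[0,9,0],[0,10,0],[0,10.35,0],[0,10.35,0],[0,10.35,0],[0,10.35,0]]' --gripper '[1,1,1,1,1,1,1,1,1,0.8,0.8,0.8,0.8,0.8]'

```text
clock: 4.35
position: [451.5, -291.4, 126.9]
ee_rot: [0.706, 0.045, -0.046, -0.705]
contact_force: [-0.3, -0.2, -0.9]
gripper_width: 68.4
```

```bash
sed -i 's/w2/w3/g' f.py; python3 f.py; python3 -c "
from h import *
s=arm.read_state(); print(s['position'],R.from_quat(s['ee_rot']).as_matrix().round(3),s['joints'].round(2),s['gripper_width'])"
```

```text
[ 374.67535026 -301.7799712   269.37907664]
[(0.86, array([ 354., -322.,  103.]), array([245.,  47.])), (0.79, array([ 447., -204.,   39.]), array([396., 216.])), (0.67, array([ 441., -295.,   56.]), array([278., 201.]))]
[ 451.21923147 -291.60712575  126.76670158] [[ 0.992 -0.001 -0.128]
 [ 0.128 -0.001  0.992]
 [-0.001 -1.    -0.001]] [-0.27  0.34 -0.35  0.   -0.88 -1.17] 68.41030411079686
```

View pics/w3.png

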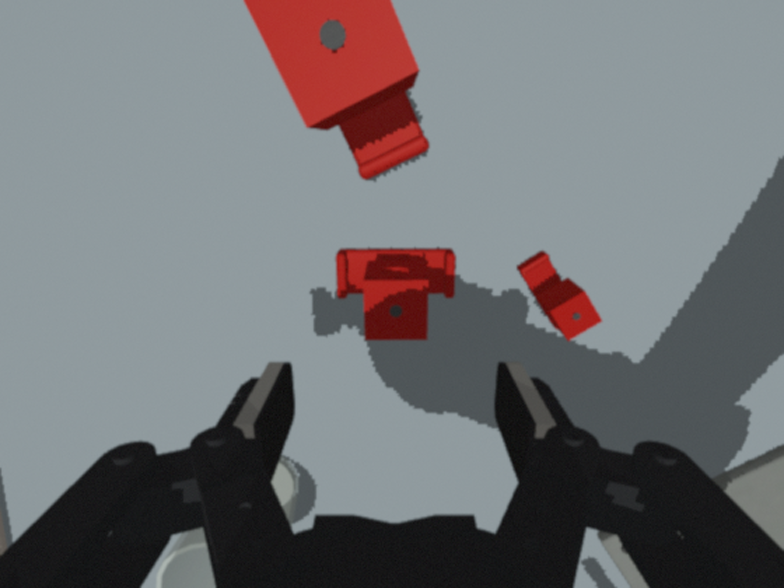

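Alignment is good: hanger's top hole at (396,311), centred between the fingers, with its edges parallel to the picture. Descend and grip.

Call:
jog_arm --translation '[[-0.04,0.4,0],[-0.04,0.8,0],[-0.04,1.2,0],[-0.04,1.5,0],[-0.04,1.7,0],[-0.04,1.77,0],[-0.04,1.77,0],[-0.04,1.77,0],[-0.04,1.77,0],[-0.04,1.77,0],[-0.04,1.77,0],[-0.04,1.77,0],[-0.04,1.77,0],[-0.04,1.77,0]]' --rot '[[0,0,0],[0,0,0],[0,0,0],[0,0,0],[0,0,0],[0,0,0],[0,0,0],[0,0,0],[0,0,0],[0,0,0],[0,0,0],[0,0,0],[0,0,0],[0,0,0]]' --gripper '[0.8,0.8,0.8,0.8,0.8,0.8,0.8,0,0,0,0,0,0,0]'

```text
clock: 5.85
position: [449.9, -292.2, 39.2]
ee_rot: [0.706, 0.046, -0.045, -0.705]
contact_force: [0.7, 0.4, 4.7]
gripper_width: 28.7
```

Call:
jog_arm --translation '[[0,-0.1,0],[0,-0.4,0],[0,-1,0],[0,-1.8,0],[0,-2.4,0],[0,-2.4,0],[0,-2.4,0]]' --rot '[[0,0,0],[0,0,0],[0,0,0],[0,0,0],[0,0,0],[0,0,0],[0,0,0]]' --gripper '[0,0,0,0,0,0,0]'

```text
clock: 6.55
position: [449.4, -291.7, 159.4]
ee_rot: [0.706, 0.046, -0.045, -0.705]
contact_force: [-1.4, -0.7, -1.7]
gripper_width: 29.4
```

```bash
sed -i 's/w3/w4/g' f.py; python3 f.py; python3 -c "
from h import *
s=arm.read_state(); print(s['position'],R.from_quat(s['ee_rot']).as_matrix().round(3),s['joints'].round(2),s['gripper_width'])"
```

```text
[ 372.31135799 -301.94906035  301.68589967]
[(0.93, array([ 446., -205.,   37.]), array([383., 203.])), (0.84, array([ 442., -294.,  179.]), array([279., 271.])), (0.76, array([ 350., -323.,  101.]), array([249.,  53.]))]
[ 448.67206119 -291.52012981  157.84238658] [[ 0.992 -0.002 -0.128]
 [ 0.128 -0.001  0.992]
 [-0.002 -1.    -0.   ]] [-0.27  0.3  -0.32  0.   -0.95 -1.17] 29.162830302765336
```

View pics/w4.png

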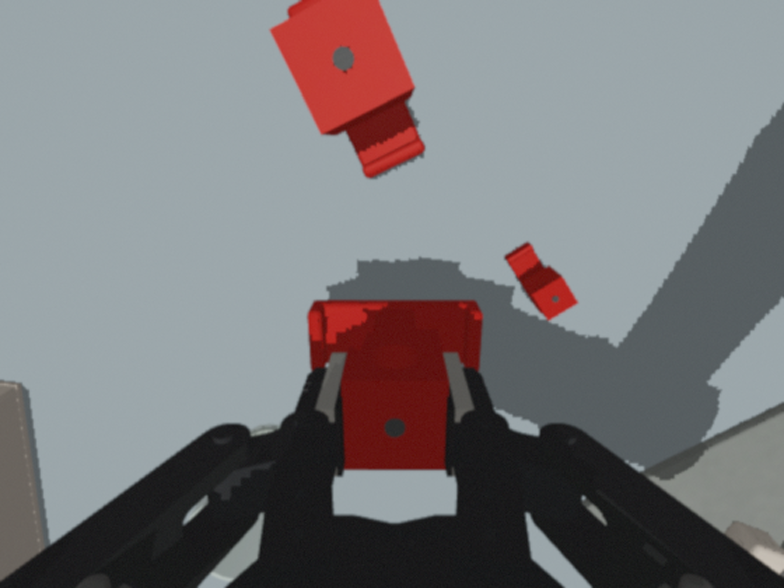

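Grip holds: the block is level between the pads, its top hole at (394,428). By calibration the hanger and finger midline read about −1.6 mm in tool z, so I take that as a camera offset (it moves the rod estimate by about −1.6 mm in world x). Moving to 30 mm short of the tip, aligned with the lead-in.

Call:
jog_arm --translation '[[0.2,-0.3,0.15],[0.6,-0.5,0.4],[1.1,-0.5,0.7],[1.6,-0.5,1.0],[2.1,-0.5,1.35],[2.6,-0.5,1.67],[3.1,-0.5,2.0],[3.5,-0.3,2.25],[3.69,-0.11,2.37],[3.69,-0.11,2.37],[3.69,-0.11,2.37],[3.69,-0.11,2.37]]' --rot '[[0,-0.3,0],[0,-0.8,0],[0,-1.4,0],[0,-2,0],[0,-2.6,0],[0,-3.2,0],[0,-3.8,0],[0,-4.17,0],[0,-4.17,0],[0,-4.17,0],[0,-4.17,0],[0,-4.17,0]]' --gripper '[0,0,0,0,0,0,0,0,0,0,0,0]'

```text
clock: 7.85
position: [615.8, -151.3, 163.1]
ee_rot: [-0.663, -0.245, 0.246, 0.663]
contact_force: [0.9, 0.7, -0.8]
gripper_width: 29.4
```

```bash
cat > t.py <<'E'
from h import *
import sys
z=np.load('rod.npz'); X,th=z['X'],z['th']
OX,OY=-1.6,0.0   # corrections
ZB=16.8; BX=-1.0
def st():
    ps=[];qs=[]
    s=arm.read_state(); M=R.from_quat(s['ee_rot']).as_matrix()
    return s,np.array(s['position']),M
def goal(l):
    if l<0: x=X[0]+l*np.array([np.cos(th[0]),np.sin(th[0])]); a=th[0]
    else: x=np.array([np.interp(l,np.arange(len(X)),X[:,k]) for k in (0,1)]); a=np.interp(l,np.arange(len(X)),th)
    t=np.array([np.cos(a),np.sin(a)])
    return np.r_[x+[OX,OY]-BX*t,180-ZB],a
def step(l):
    s,p,M=st(); g,a=goal(l)
    D=np.c_[[np.cos(a),np.sin(a),0],[0,0,-1],[-np.sin(a),np.cos(a),0]]
    return (M.T@(g-p)/50).round(3), (R.from_matrix(M.T@D).as_rotvec(degrees=True)/8).round(3)
def report():
    s,p,M=st(); a=np.arctan2(M[1,0],M[0,0]); b=p[:2]+BX*M[:2,0]-[OX,OY]
    l0=np.argmin(((X-b)**2).sum(1)); n=np.array([-np.sin(th[l0]),np.cos(th[l0])]); t=np.array([n[1],-n[0]])
    print('t',round(s['clock'],2),'p',p.round(1),'l',l0,'along',((b-X[l0])@t).round(1),'lat(left+)',((b-X[l0])@n).round(1),'yawerr',np.degrees(a-th[l0]).round(1),'F tool xyz',(M.T@np.array(s['contact_force'])).round(1),'M',(M.T@np.array(s['wrist_torque'])).round(2),'w',round(s['gripper_width'],1))
if __name__=='__main__':
    report()
    for l in map(float,sys.argv[1:]): print(l,*[x.tolist() for x in step(l)])
E
python3 t.py -30 20; sed -i 's/w4/w5/g' f.py; python3 f.py
```

```text
t 7.85 p [ 615.8 -151.3  163.1] l 0 along -32.4 lat(left+) -0.3 yawerr -0.1 F tool xyz [ 1.1  0.8 -0. ] M [ 0.01 -0.01  0.06] w 29.4
-30.0 [0.049, -0.002, 0.006] [-0.006, -0.013, -0.015]
20.0 [1.049, -0.004, 0.008] [-0.006, -0.013, -0.015]
[ 557.67033754 -203.15743037  305.69058195]
[(0.67, array([ 610., -154.,  183.]), array([289., 275.])), (0.58, array([585.,  41.,  12.]), array([443., 282.])), (0.57, array([ 461., -190.,    5.]), array([369.,  18.]))]
```

View pics/w5.png

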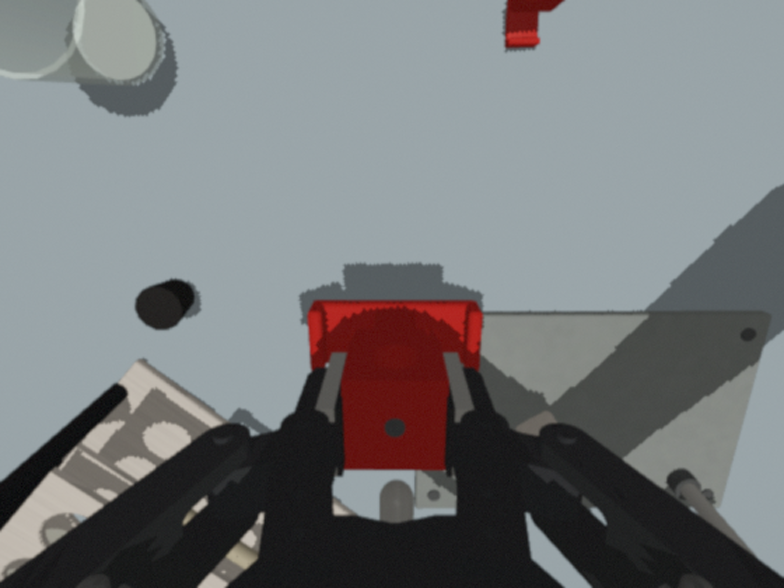

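Wrist picture: rod tip at (397,483), directly ahead of the block (middle x≈394.5). The plate edge is level, so yaw is right. The lateral miss is about 0.7 mm toward +tool z. Insert slowly.

Call:
jog_arm --translation '[[0.1,0,0.01],[0.2,0,0.014],[0.26,0,0.014],[0.32,0,0.014],[0.38,0,0.014],[0.44,0,0.014],[0.5,0,0.014],[0.56,0,0.014],[0.56,0,0.014]]' --rot '[[0,0,0],[0,0,0],[0,0,0],[0,0,0],[0,0,0],[0,0,0],[0,0,0],[0,0,0],[0,0,0]]' --gripper '[0,0,0,0,0,0,0,0,0]'

```text
clock: 8.85
position: [637.2, -132.2, 163.5]
ee_rot: [0.663, 0.245, -0.246, -0.663]
contact_force: [0.2, -1.0, -1.0]
gripper_width: 29.3
```

```bash
sed -i 's/OX,OY=.*/OX,OY=-1.9,0.3/' t.py; python3 t.py 5 20 30
```

```text
t 8.85 p [ 637.2 -132.2  163.5] l 0 along -3.7 lat(left+) -0.2 yawerr -0.1 F tool xyz [-0.5  1.  -0.9] M [ 0.02 -0.    0.01] w 29.3
5.0 [0.175, 0.006, 0.004] [-0.001, -0.01, -0.007]
20.0 [0.475, 0.005, 0.005] [-0.001, -0.01, -0.007]
30.0 [0.675, 0.005, 0.005] [-0.001, -0.01, -0.007]
```

Call:
jog_arm --translation '[[0.07,0,0.004],[0.14,0,0.004],[0.21,0,0.004],[0.28,0,0.004],[0.35,0,0.004],[0.42,0,0.004],[0.49,0,0.004],[0.56,0,0.004],[0.63,0,0.004],[0.68,0,0.004],[0.68,0,0.004],[0.68,0,0.004]]' --rot '[[0,0,0],[0,0,0],[0,0,0],[0,0,0],[0,0,0],[0,0,0],[0,0,0],[0,0,0],[0,0,0],[0,0,0],[0,0,0],[0,0,0]]' --gripper '[0,0,0,0,0,0,0,0,0,0,0,0]'

```text
clock: 10.05
position: [662.9, -109.9, 163.4]
ee_rot: [0.663, 0.245, -0.246, -0.663]
contact_force: [-0.7, -0.1, -0.1]
gripper_width: 29.2
```

```bash
python3 t.py 40 45; cat > v.py <<'E'
from h import *
c=cam('scene'); save(c[0],'s1.png',(200,170,360,290),5)
E
python3 v.py
```

```text
t 10.05 p [ 662.9 -109.9  163.4] l 30 along 0.3 lat(left+) -0.0 yawerr -0.1 F tool xyz [-0.6  0.1  0.4] M [-0.05  0.04  0.04] w 29.2
40.0 [0.195, 0.005, 0.001] [-0.001, -0.009, -0.008]
45.0 [0.295, 0.005, 0.001] [-0.001, -0.009, -0.008]
```

View pics/s1.png

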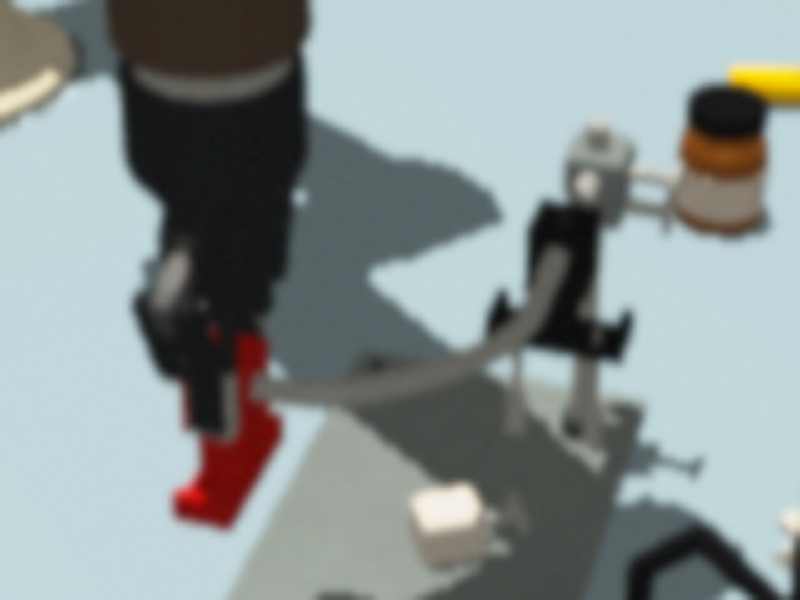

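The rod enters the red block at (262,388), so it is threaded with nearly zero force. Next I'll follow the bend using the fitted line with the best chord for a 30 mm bore, checking force every 20 mm or so.

```bash
python3 - <<'E'
s=open('t.py').read()
a=s.index('def goal'); b=s.index('def step')
s=s[:a]+'''def at(l):
    return X[0]+l*np.array([np.cos(th[0]),np.sin(th[0])]) if l<0 else np.array([np.interp(l,np.arange(len(X)),X[:,k]) for k in (0,1)])
def goal(l):
    A,B,C=at(l-15),at(l),at(l+15); t=(C-A)/np.linalg.norm(C-A); x=.25*(A+C)+.5*B
    return np.r_[x+[OX,OY]-BX*t,180-ZB],np.arctan2(t[1],t[0])
'''+s[b:]
s=s.replace("b=p[:2]+BX*M[:2,0]-[OX,OY]\n    l0=np.argmin(((X-b)**2).sum(1));","b=p[:2]+BX*M[:2,0]-[OX,OY]\n    G=np.array([goal(l)[0][:2]+BX*np.array([np.cos(goal(l)[1]),np.sin(goal(l)[1])])-[OX,OY] for l in range(0,245)]); l0=np.argmin(((G-b)**2).sum(1));")
s=s.replace("((b-X[l0])@n)","((b-G[l0])@n)").replace("((b-X[l0])@t)","((b-G[l0])@t)").replace("np.degrees(a-th[l0])","np.degrees(a-goal(l0)[1])")
s=s.replace(".tolist() for x in step(l)]",".round(2).tolist() for x in step(l)]").replace("    for l in map","    for l in np.arange(*map(float,sys.argv[1:])) if len(sys.argv)>2 else []: print(l,*[x.round(2).tolist() for x in step(l)])\n    for l in [] and map")
open('t.py','w').write(s)
E
python3 t.py 33 57.1 3
```

```text
t 10.1 p [ 662.8 -110.   163.4] l 30 along 0.2 lat(left+) -0.0 yawerr -0.1 F tool xyz [ 0.8  0.2 -0.1] M [0.05 0.04 0.  ] w 28.9
33.0 [0.06, 0.0, 0.0] [-0.0, -0.01, -0.01]
36.0 [0.12, 0.0, 0.0] [-0.0, -0.01, -0.01]
39.0 [0.18, 0.0, 0.0] [-0.0, -0.01, -0.01]
42.0 [0.24, 0.0, 0.0] [-0.0, -0.01, -0.01]
45.0 [0.3, 0.0, 0.0] [-0.0, -0.02, -0.01]
48.0 [0.36, 0.0, 0.0] [-0.0, -0.06, -0.01]
51.0 [0.42, 0.0, 0.0] [-0.0, -0.14, -0.01]
54.0 [0.48, 0.0, 0.01] [-0.0, -0.26, -0.01]
57.0 [0.54, 0.0, 0.01] [-0.0, -0.42, -0.01]
```

Call:
jog_arm --translation '[[0.06,0,0],[0.12,0,0],[0.18,0,0],[0.24,0,0],[0.3,0,0],[0.36,0,0],[0.42,0,0],[0.48,0,0.01],[0.54,0,0.01],[0.54,0,0.01]]' --rot '[[0,0,0],[0,0,0],[0,0,0],[0,0,0],[0,-0.02,0],[0,-0.06,0],[0,-0.14,0],[0,-0.26,0],[0,-0.42,0],[0,-0.42,0]]' --gripper '[0,0,0,0,0,0,0,0,0,0]'

```text
clock: 11.1
position: [683.2, -91.7, 163.3]
ee_rot: [0.656, 0.265, -0.266, -0.655]
contact_force: [-0.7, 0.5, 0.2]
gripper_width: 29.2
```

```bash
python3 t.py 59 77.1 2
```

```text
t 11.1 p [683.2 -91.7 163.3] l 58 along -0.4 lat(left+) -0.1 yawerr -0.5 F tool xyz [-0.2 -0.2  0.9] M [0.08 0.   0.  ] w 29.2
59.0 [0.03, 0.0, 0.0] [-0.0, -0.13, -0.01]
61.0 [0.07, 0.0, 0.0] [-0.0, -0.29, -0.01]
63.0 [0.11, 0.0, 0.01] [-0.0, -0.46, -0.01]
65.0 [0.15, 0.0, 0.01] [-0.0, -0.65, -0.01]
67.0 [0.19, 0.0, 0.02] [-0.0, -0.84, -0.01]
69.0 [0.22, 0.0, 0.02] [-0.0, -1.06, -0.01]
71.0 [0.26, 0.0, 0.03] [-0.0, -1.28, -0.01]
73.0 [0.3, 0.0, 0.04] [-0.0, -1.51, -0.01]
75.0 [0.34, 0.0, 0.05] [-0.0, -1.75, -0.01]
77.0 [0.38, 0.0, 0.06] [-0.0, -1.99, -0.01]
```

Call:
jog_arm --translation '[[0.03,0,0],[0.07,0,0],[0.11,0,0.01],[0.15,0,0.01],[0.19,0,0.02],[0.22,0,0.02],[0.22,0,0.02]]' --rot '[[0,-0.13,0],[0,-0.29,0],[0,-0.46,0],[0,-0.65,0],[0,-0.84,0],[0,-1.06,0],[0,-1.06,0]]' --gripper '[0,0,0,0,0,0,0]'

```text
clock: 11.8
position: [690.6, -83.2, 163.3]
ee_rot: [0.634, 0.313, -0.314, -0.634]
contact_force: [0.5, -0.8, -1.3]
gripper_width: 29.2
```

```bash
python3 t.py 71 87.1 2
```

```text
t 11.8 p [690.6 -83.2 163.3] l 69 along 0.0 lat(left+) -0.1 yawerr 0.1 F tool xyz [-0.3  1.3 -0.8] M [0.02 0.03 0.02] w 29.2
71.0 [0.04, 0.0, 0.0] [-0.0, -0.21, -0.01]
73.0 [0.08, 0.0, 0.01] [-0.0, -0.44, -0.01]
75.0 [0.12, 0.0, 0.01] [-0.0, -0.68, -0.01]
77.0 [0.16, 0.0, 0.02] [-0.0, -0.92, -0.01]
79.0 [0.2, 0.0, 0.02] [-0.0, -1.15, -0.01]
81.0 [0.23, 0.0, 0.03] [-0.0, -1.37, -0.01]
83.0 [0.27, 0.0, 0.04] [-0.0, -1.59, -0.01]
85.0 [0.31, 0.0, 0.05] [-0.0, -1.79, -0.01]
87.0 [0.35, 0.0, 0.06] [-0.0, -1.98, -0.01]
```

Still free. Continue.

Call:
jog_arm --translation '[[0.04,0,0],[0.08,0,0.01],[0.12,0,0.01],[0.16,0,0.02],[0.2,0,0.02],[0.23,0,0.03],[0.23,0,0.03]]' --rot '[[0,-0.21,0],[0,-0.44,0],[0,-0.68,0],[0,-0.92,0],[0,-1.15,0],[0,-1.37,0],[0,-1.37,0]]' --gripper '[0,0,0,0,0,0,0]'

```text
clock: 12.5
position: [696.5, -72.9, 163.2]
ee_rot: [0.601, 0.372, -0.373, -0.601]
contact_force: [-0.2, 0.9, -0.1]
gripper_width: 29.5
```

```bash
python3 t.py 83 104.1 2
```

```text
t 12.5 p [696.5 -72.9 163.2] l 81 along 0.1 lat(left+) 0.2 yawerr 0.0 F tool xyz [0.7 0.1 0.6] M [-0.01 -0.05 -0.02] w 29.5
83.0 [0.04, 0.0, -0.0] [-0.0, -0.21, -0.01]
85.0 [0.08, 0.0, -0.0] [-0.0, -0.41, -0.01]
87.0 [0.12, 0.0, 0.0] [-0.0, -0.6, -0.01]
89.0 [0.16, 0.0, 0.01] [-0.0, -0.78, -0.01]
91.0 [0.2, 0.0, 0.01] [-0.0, -0.94, -0.01]
93.0 [0.24, 0.0, 0.02] [-0.0, -1.1, -0.01]
95.0 [0.27, 0.0, 0.02] [-0.0, -1.25, -0.01]
97.0 [0.31, 0.0, 0.03] [-0.0, -1.39, -0.01]
99.0 [0.35, 0.0, 0.04] [-0.0, -1.52, -0.01]
101.0 [0.39, 0.0, 0.05] [-0.0, -1.64, -0.01]
103.0 [0.43, 0.0, 0.06] [-0.0, -1.76, -0.01]
```

Call:
jog_arm --translation '[[0.04,0,0],[0.08,0,0],[0.12,0,0],[0.16,0,0.01],[0.2,0,0.01],[0.24,0,0.02],[0.27,0,0.02],[0.31,0,0.03],[0.35,0,0.04],[0.35,0,0.04]]' --rot '[[0,-0.21,0],[0,-0.41,0],[0,-0.6,0],[0,-0.78,0],[0,-0.94,0],[0,-1.1,0],[0,-1.25,0],[0,-1.39,0],[0,-1.52,0],[0,-1.52,0]]' --gripper '[0,0,0,0,0,0,0,0,0,0]'

```text
clock: 13.5
position: [702.5, -56.0, 163.2]
ee_rot: [-0.558, -0.434, 0.435, 0.558]
contact_force: [0.2, 0.2, -0.1]
gripper_width: 29.2
```

```bash
python3 t.py 101 125.1 3
```

```text
t 13.5 p [702.5 -56.  163.2] l 99 along 0.2 lat(left+) 0.1 yawerr 0.1 F tool xyz [ 0.2  0.1 -0.2] M [ 0.01  0.01 -0.01] w 29.2
101.0 [0.04, 0.0, -0.0] [-0.0, -0.12, -0.0]
104.0 [0.1, -0.0, 0.0] [-0.0, -0.29, -0.0]
107.0 [0.16, -0.0, 0.0] [-0.0, -0.45, -0.0]
110.0 [0.22, -0.0, 0.01] [-0.0, -0.6, -0.0]
113.0 [0.27, -0.0, 0.01] [-0.0, -0.74, -0.0]
116.0 [0.33, -0.0, 0.02] [-0.0, -0.87, -0.0]
119.0 [0.39, -0.0, 0.03] [-0.0, -0.99, -0.0]
122.0 [0.45, -0.0, 0.04] [-0.0, -1.12, -0.0]
125.0 [0.51, -0.0, 0.05] [-0.01, -1.25, -0.0]
```

Call:
jog_arm --translation '[[0.04,0,0],[0.1,0,0],[0.16,0,0],[0.22,0,0.01],[0.27,0,0.01],[0.33,0,0.02],[0.39,0,0.03],[0.45,0,0.04],[0.45,0,0.04]]' --rot '[[0,-0.12,0],[0,-0.29,0],[0,-0.45,0],[0,-0.6,0],[0,-0.74,0],[0,-0.87,0],[0,-0.99,0],[0,-1.12,0],[0,-1.12,0]]' --gripper '[0,0,0,0,0,0,0,0,0]'

```text
clock: 14.4
position: [706.1, -33.2, 163.2]
ee_rot: [-0.522, -0.477, 0.477, 0.522]
contact_force: [0.4, 0.1, -0.4]
gripper_width: 29.0
```

```bash
python3 t.py 125 149.1 3
```

```text
t 14.4 p [706.1 -33.2 163.2] l 122 along 0.4 lat(left+) 0.1 yawerr 0.1 F tool xyz [ 0.2  0.4 -0.4] M [-0.01  0.01 -0.04] w 29.0
125.0 [0.05, 0.0, -0.0] [-0.0, -0.12, -0.0]
128.0 [0.11, 0.0, 0.0] [-0.0, -0.25, -0.0]
131.0 [0.17, 0.0, 0.0] [-0.0, -0.39, -0.0]
134.0 [0.23, 0.0, 0.01] [-0.0, -0.53, -0.0]
137.0 [0.29, 0.0, 0.01] [-0.0, -0.68, -0.0]
140.0 [0.35, 0.0, 0.02] [-0.01, -0.84, -0.0]
143.0 [0.41, 0.0, 0.03] [-0.01, -1.0, -0.0]
146.0 [0.47, -0.0, 0.04] [-0.01, -1.16, -0.0]
149.0 [0.53, -0.0, 0.05] [-0.01, -1.34, -0.0]
```

Call:
jog_arm --translation '[[0.05,0,0],[0.11,0,0],[0.17,0,0],[0.23,0,0.01],[0.29,0,0.01],[0.35,0,0.02],[0.41,0,0.03],[0.47,0,0.04],[0.47,0,0.04]]' --rot '[[0,-0.12,0],[0,-0.25,0],[0,-0.39,0],[0,-0.53,0],[0,-0.68,0],[0,-0.84,0],[0,-1.0,0],[0,-1.16,0],[0,-1.16,0]]' --gripper '[0,0,0,0,0,0,0,0,0]'

```text
clock: 15.3
position: [706.2, -9.2, 163.2]
ee_rot: [-0.481, -0.518, 0.518, 0.481]
contact_force: [-0.1, 0.1, -0.1]
gripper_width: 29.0
```

```bash
python3 t.py 148 169.1 2.5
```

```text
t 15.3 p [706.2  -9.2 163.2] l 147 along -0.5 lat(left+) 0.0 yawerr -0.4 F tool xyz [0.1 0.1 0.1] M [-0.01  0.03 -0.07] w 29.0
148.0 [0.03, 0.0, -0.0] [-0.01, -0.11, -0.0]
150.5 [0.08, 0.0, 0.0] [-0.01, -0.26, -0.0]
153.0 [0.13, 0.0, 0.0] [-0.01, -0.41, -0.0]
155.5 [0.18, 0.0, 0.01] [-0.01, -0.57, -0.0]
158.0 [0.23, 0.0, 0.01] [-0.01, -0.74, -0.0]
160.5 [0.28, 0.0, 0.02] [-0.01, -0.91, -0.0]
163.0 [0.33, 0.0, 0.03] [-0.01, -1.1, -0.0]
165.5 [0.38, 0.0, 0.04] [-0.01, -1.31, -0.0]
168.0 [0.42, 0.0, 0.05] [-0.01, -1.53, -0.0]
```

Call:
jog_arm --translation '[[0.03,0,0],[0.08,0,0],[0.13,0,0],[0.18,0,0.01],[0.23,0,0.01],[0.28,0,0.02],[0.33,0,0.03],[0.33,0,0.03]]' --rot '[[0,-0.11,0],[0,-0.26,0],[0,-0.41,0],[0,-0.57,0],[0,-0.74,0],[0,-0.91,0],[0,-1.1,0],[0,-1.1,0]]' --gripper '[0,0,0,0,0,0,0,0]'

```text
clock: 16.1
position: [703.4, 7.6, 163.2]
ee_rot: [-0.44, -0.553, 0.554, 0.44]
contact_force: [0.6, -0.2, -0.7]
gripper_width: 29.3
```

```bash
python3 t.py 165 185.1 2
```

```text
t 16.1 p [703.4   7.6 163.2] l 164 along -0.4 lat(left+) 0.0 yawerr -0.6 F tool xyz [-0.4  0.7 -0.6] M [-0.01  0.   -0.01] w 29.3
165.0 [0.03, 0.0, 0.0] [-0.01, -0.16, -0.0]
167.0 [0.07, 0.0, 0.0] [-0.01, -0.33, -0.0]
169.0 [0.11, 0.0, 0.0] [-0.01, -0.52, -0.0]
171.0 [0.15, 0.0, 0.01] [-0.01, -0.72, -0.0]
173.0 [0.18, 0.0, 0.02] [-0.01, -0.93, -0.0]
175.0 [0.22, 0.0, 0.02] [-0.01, -1.15, -0.0]
177.0 [0.26, 0.0, 0.03] [-0.01, -1.38, -0.0]
179.0 [0.3, 0.0, 0.04] [-0.01, -1.6, -0.0]
181.0 [0.34, 0.0, 0.05] [-0.01, -1.83, -0.0]
183.0 [0.38, 0.0, 0.06] [-0.01, -2.04, -0.0]
185.0 [0.42, 0.0, 0.07] [-0.01, -2.25, -0.0]
```

Call:
jog_arm --translation '[[0.03,0,0],[0.07,0,0],[0.11,0,0],[0.15,0,0.01],[0.18,0,0.02],[0.22,0,0.02],[0.22,0,0.02]]' --rot '[[0,-0.16,0],[0,-0.33,0],[0,-0.52,0],[0,-0.72,0],[0,-0.93,0],[0,-1.15,0],[0,-1.15,0]]' --gripper '[0,0,0,0,0,0,0]'

```text
clock: 16.8
position: [699.9, 18.3, 163.3]
ee_rot: [-0.394, -0.587, 0.588, 0.394]
contact_force: [0.1, 0.2, -1.3]
gripper_width: 28.9
```

```bash
python3 t.py 177 191.1 2
```

```text
t 16.8 p [699.9  18.3 163.3] l 175 along 0.0 lat(left+) -0.1 yawerr 0.1 F tool xyz [ 0.2  1.3 -0.2] M [ 0.04  0.01 -0.04] w 28.9
177.0 [0.04, 0.0, 0.0] [-0.01, -0.22, -0.0]
179.0 [0.08, 0.0, 0.0] [-0.01, -0.44, -0.0]
181.0 [0.12, 0.0, 0.01] [-0.01, -0.67, -0.0]
183.0 [0.16, 0.0, 0.01] [-0.01, -0.88, -0.0]
185.0 [0.2, 0.0, 0.02] [-0.01, -1.09, -0.0]
187.0 [0.23, 0.0, 0.03] [-0.01, -1.28, -0.0]
189.0 [0.27, 0.0, 0.03] [-0.01, -1.46, -0.0]
191.0 [0.31, 0.0, 0.04] [-0.01, -1.63, -0.0]
```

Call:
jog_arm --translation '[[0.04,0,0],[0.08,0,0],[0.12,0,0.01],[0.16,0,0.01],[0.2,0,0.02],[0.23,0,0.03],[0.23,0,0.03]]' --rot '[[0,-0.22,0],[0,-0.44,0],[0,-0.67,0],[0,-0.88,0],[0,-1.09,0],[0,-1.28,0],[0,-1.28,0]]' --gripper '[0,0,0,0,0,0,0]'

```text
clock: 17.5
position: [694.0, 28.6, 163.3]
ee_rot: [-0.339, -0.62, 0.621, 0.339]
contact_force: [-0.1, -0.3, -0.6]
gripper_width: 29.5
```

```bash
python3 t.py 189 215.1 2
```

```text
t 17.5 p [694.   28.6 163.3] l 187 along 0.1 lat(left+) 0.2 yawerr 0.1 F tool xyz [-0.2  0.6  0.2] M [-0.01 -0.01 -0.02] w 29.5
189.0 [0.04, 0.0, -0.0] [-0.01, -0.18, 0.0]
191.0 [0.08, 0.0, -0.0] [-0.01, -0.34, 0.0]
193.0 [0.12, 0.0, 0.0] [-0.01, -0.49, 0.0]
195.0 [0.16, 0.0, 0.0] [-0.01, -0.62, 0.0]
197.0 [0.2, 0.0, 0.01] [-0.01, -0.74, 0.0]
199.0 [0.24, 0.0, 0.01] [-0.01, -0.82, 0.0]
201.0 [0.28, 0.0, 0.02] [-0.01, -0.9, 0.0]
203.0 [0.32, 0.0, 0.02] [-0.01, -0.94, 0.0]
205.0 [0.36, 0.0, 0.02] [-0.01, -0.98, 0.0]
207.0 [0.4, 0.0, 0.03] [-0.01, -1.0, 0.0]
209.0 [0.43, 0.0, 0.04] [-0.01, -1.0, 0.0]
211.0 [0.47, 0.0, 0.04] [-0.01, -1.01, 0.0]
213.0 [0.51, 0.0, 0.05] [-0.01, -1.01, 0.0]
215.0 [0.55, 0.0, 0.05] [-0.01, -1.01, 0.0]
```

Call:
jog_arm --translation '[[0.04,0,0],[0.08,0,0],[0.12,0,0],[0.16,0,0],[0.2,0,0.01],[0.24,0,0.01],[0.28,0,0.02],[0.32,0,0.02],[0.36,0,0.02],[0.4,0,0.03],[0.43,0,0.04],[0.43,0,0.04]]' --rot '[[0,-0.18,0],[0,-0.34,0],[0,-0.49,0],[0,-0.62,0],[0,-0.74,0],[0,-0.82,0],[0,-0.9,0],[0,-0.94,0],[0,-0.98,0],[0,-1.0,0],[0,-1.0,0],[0,-1.0,0]]' --gripper '[0,0,0,0,0,0,0,0,0,0,0,0]'

```text
clock: 18.7
position: [680.6, 45.8, 163.4]
ee_rot: [-0.295, -0.642, 0.643, 0.295]
contact_force: [0.1, -0.5, -1.6]
gripper_width: 29.3
```

```bash
python3 t.py 211 225.1 2
```

```text
t 18.7 p [680.6  45.8 163.4] l 209 along -0.0 lat(left+) 0.3 yawerr -0.0 F tool xyz [-0.4  1.6  0.3] M [-0.06  0.01  0.03] w 29.3
211.0 [0.04, 0.0, -0.01] [-0.01, -0.01, 0.0]
213.0 [0.08, 0.0, -0.01] [-0.01, -0.01, 0.0]
215.0 [0.12, 0.0, -0.01] [-0.01, -0.01, 0.0]
217.0 [0.16, 0.0, -0.01] [-0.01, -0.01, 0.0]
219.0 [0.2, 0.0, -0.01] [-0.01, -0.01, 0.0]
221.0 [0.24, 0.0, -0.01] [-0.01, -0.01, 0.0]
223.0 [0.28, 0.0, -0.01] [-0.01, -0.01, 0.0]
225.0 [0.32, 0.0, -0.01] [-0.01, -0.01, 0.0]
```

Call:
jog_arm --translation '[[0.04,0,-0.01],[0.08,0,-0.01],[0.12,0,-0.01],[0.16,0,-0.01],[0.2,0,-0.01],[0.24,0,-0.01],[0.24,0,-0.01]]' --rot '[[0,0,0],[0,0,0],[0,0,0],[0,0,0],[0,0,0],[0,0,0],[0,0,0]]' --gripper '[0,0,0,0,0,0,0]'

```text
clock: 19.4
position: [673.0, 55.4, 163.5]
ee_rot: [-0.295, -0.642, 0.643, 0.295]
contact_force: [0.9, 0.0, -1.0]
gripper_width: 29.4
```

Call:
jog_arm --translation '[[0.02,0,0],[0.04,0,0],[0.04,0,0]]' --rot '[[0,0,0],[0,0,0],[0,0,0]]' --gripper '[0,0,0]'

```text
clock: 19.7
position: [671.6, 57.1, 163.5]
ee_rot: [-0.295, -0.642, 0.643, 0.295]
contact_force: [-0.2, -1.1, -0.8]
gripper_width: 29.4
```

```bash
python3 t.py
```

```text
t 19.7 p [671.6  57.1 163.5] l 223 along 0.4 lat(left+) -0.3 yawerr -0.0 F tool xyz [-0.7  0.8  0.9] M [ 0.01  0.04 -0.01] w 29.4
```

Call:
jog_arm --translation '[[0.01,0,0],[0.03,0,0],[0.03,0,0]]' --rot '[[0,0,0],[0,0,0],[0,0,0]]' --gripper '[0,0,0]'

```text
clock: 20.0
position: [670.6, 58.3, 163.5]
ee_rot: [-0.295, -0.642, 0.643, 0.295]
contact_force: [0.4, 0.2, -0.5]
gripper_width: 29.3
```

Call:
jog_arm --translation '[[0.01,0,0],[0.03,0,0],[0.03,0,0]]' --rot '[[0,0,0],[0,0,0],[0,0,0]]' --gripper '[0,0,0]'

```text
clock: 20.3
position: [669.9, 59.1, 163.5]
ee_rot: [-0.295, -0.642, 0.643, 0.295]
contact_force: [1.3, -2.0, -1.2]
gripper_width: 29.0
```

Contact starts here (~2.4 N). Press on lightly.

Call:
jog_arm --translation '[[0.01,0,0],[0.02,0,0],[0.02,0,0]]' --rot '[[0,0,0],[0,0,0],[0,0,0]]' --gripper '[0,0,0]'

```text
clock: 20.6
position: [669.9, 59.1, 163.5]
ee_rot: [-0.296, -0.642, 0.643, 0.294]
contact_force: [2.9, -3.8, -2.6]
gripper_width: 29.2
```

Call:
jog_arm --translation '[[0.02,0,0],[0.03,0,0],[0.03,0,0],[0.03,0,0],[0.03,0,0]]' --rot '[[0,0,0],[0,0,0],[0,0,0],[0,0,0],[0,0,0]]' --gripper '[0,0,0,0,0]'

```text
clock: 21.1
position: [669.9, 59.1, 163.5]
ee_rot: [-0.297, -0.642, 0.643, 0.294]
contact_force: [4.3, -5.3, -3.4]
gripper_width: 29.5
```

```bash
python3 t.py
```

```text
t 21.1 p [669.9  59.1 163.5] l 226 along 0.1 lat(left+) -0.3 yawerr -0.0 F tool xyz [-6.8  3.4  0.2] M [-0.02 -0.08  1.87] w 29.5
```

```bash
cat > x.py <<'E'
from h import *
c=cam('side'); d=cam('scene'); w=cam('wrist')
a=cv2.resize(c[0][150:230,200:300],(400,320),interpolation=cv2.INTER_CUBIC)
b=cv2.resize(d[0][170:250,250:350],(400,320),interpolation=cv2.INTER_CUBIC)
e=cv2.resize(w[0][290:420,130:430],(600,260),interpolation=cv2.INTER_CUBIC); e=np.hstack([e,np.zeros((260,200,3),np.uint8)])
save(np.vstack([np.hstack([a,b]),e]),'fin.png')
print(look(w,'wrist','black_hanger'),look(d,'scene','black_hanger'),look(d,'scene','hanger'))
E
python3 x.py
```

```text
[(0.91, array([655.,  80., 191.]), array([279., 354.]))] [(0.61, array([656.,  88., 133.]), array([315., 234.]))] [(0.85, array([ 356., -326.,   58.]), array([118., 250.])), (0.68, array([680.,  55., 146.]), array([310., 238.])), (0.68, array([ 453., -198.,   23.]), array([180., 263.]))]
```

View pics/fin.png

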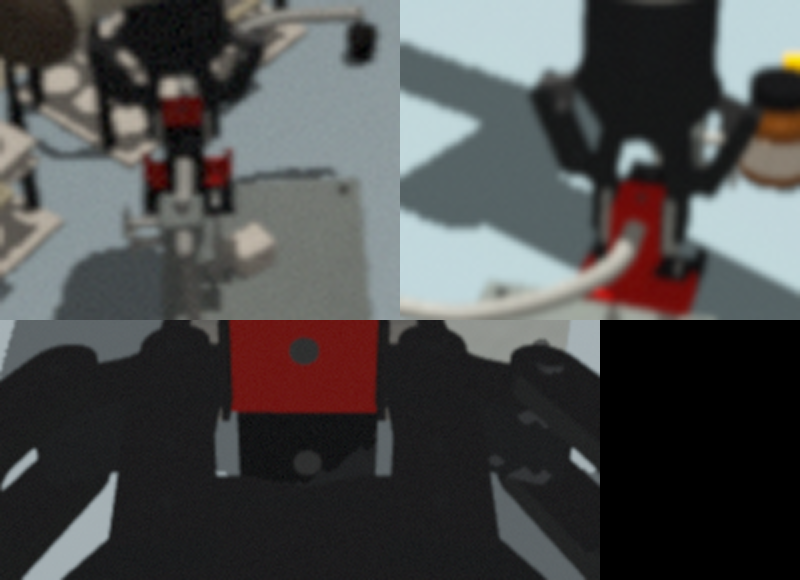

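Last picture: in the wrist strip the red block's edge (row 412) butts directly on the black block with no gap. In the scene view the rod runs into the red bore, and the feet are side by side. Now lower about 1.5 mm so the bore rests on the rod, still pressing lightly.

Call:
jog_arm --translation '[[0.02,0.01,0],[0.02,0.02,0],[0.02,0.03,0],[0.02,0.03,0]]' --rot '[[0,0,0],[0,0,0],[0,0,0],[0,0,0]]' --gripper '[0,0,0,0]'

```text
clock: 21.8
position: [670.1, 59.1, 163.4]
ee_rot: [-0.297, -0.642, 0.643, 0.293]
contact_force: [3.1, -4.9, 1.9]
gripper_width: 29.3
```

```bash
python3 t.py
```

```text
t 21.8 p [670.1  59.1 163.4] l 226 along -0.0 lat(left+) -0.4 yawerr -0.0 F tool xyz [-5.8 -1.9  0.9] M [ 0.39 -0.07  1.41] w 29.3
```

Call:
jog_arm --translation '[[0.01,0.02,0],[0.01,0.02,0],[0.01,0.02,0],[0.01,0.02,0],[0.01,0.02,0],[0.01,0.02,0]]' --rot '[[0,0,0],[0,0,0],[0,0,0],[0,0,0],[0,0,0],[0,0,0]]' --gripper '[0,0.42,0.45,0.5,0.5,0.5]'

```text
clock: 22.4
position: [669.6, 59.8, 162.2]
ee_rot: [-0.297, -0.642, 0.643, 0.293]
contact_force: [0.6, 0.7, -0.1]
gripper_width: 42.7
```

```bash
cat > y.py <<'E'
from h import *
w=cam('wrist')
g=cv2.cvtColor(w[0],cv2.COLOR_RGB2HSV); 
col=w[0][250:375,270:294].mean(1).astype(int)
print([(250+i,*col[i].tolist()) for i in range(0,125,4)])
d=cam('scene'); print(look(d,'scene','black_hanger'),look(d,'scene','hanger'))
import t; t.report()
E
python3 y.py
```

```text
[(250, 101, 100, 96), (254, 102, 100, 96), (258, 102, 85, 81), (262, 104, 21, 20), (266, 104, 20, 19), (270, 112, 22, 18), (274, 112, 22, 18), (278, 112, 22, 19), (282, 112, 22, 19), (286, 112, 22, 19), (290, 111, 21, 19), (294, 108, 23, 20), (298, 78, 37, 35), (302, 73, 38, 37), (306, 84, 34, 32), (310, 111, 21, 18), (314, 112, 21, 19), (318, 111, 22, 18), (322, 111, 22, 18), (326, 112, 23, 19), (330, 111, 22, 18), (334, 23, 20, 21), (338, 19, 20, 21), (342, 18, 19, 20), (346, 19, 20, 21), (350, 19, 20, 21), (354, 19, 19, 20), (358, 31, 32, 33), (362, 35, 36, 36), (366, 31, 32, 33), (370, 20, 21, 22), (374, 28, 27, 28)]
[(0.84, array([662.,  84., 135.]), array([315., 235.]))] [(0.71, array([ 357., -328.,   57.]), array([117., 250.])), (0.71, array([ 453., -197.,   23.]), array([180., 263.])), (0.66, array([679.,  55., 151.]), array([310., 236.]))]
t 22.6 p [669.7  59.5 162.4] l 227 along -0.4 lat(left+) -0.4 yawerr -0.0 F tool xyz [ 0.2  0.5 -0.2] M [-0.01  0.   -0.01] w 42.5
```

Released. The hole-to-hole distance from the wrist image is about 30.2 mm, so they're in contact. Retreat straight up.

Call:
jog_arm --translation '[[0,0,0],[0,0,0],[0,-0.3,0],[0,-0.8,0],[0,-1.6,0],[0,-2.4,0],[0,-2.8,0],[0,-2.8,0],[0,-2.8,0]]' --rot '[[0,0,0],[0,0,0],[0,0,0],[0,0,0],[0,0,0],[0,0,0],[0,0,0],[0,0,0],[0,0,0]]' --gripper '[0.65,0.65,0.65,0.65,0.65,0.65,0.65,0.65,0.65]'

```text
clock: 23.5
position: [668.7, 60.2, 302.3]
ee_rot: [-0.297, -0.642, 0.643, 0.293]
contact_force: [-0.2, -0.0, -0.3]
gripper_width: 55.9
```

```bash
cat > z.py <<'E'
from h import *
w=cam('wrist'); print(w[3],look(w,'wrist','hanger')[:2],look(w,'wrist','black_hanger'),look(w,'wrist','boss')[:1])
f=cv2.resize(w[0],None,fx=2,fy=2,interpolation=cv2.INTER_CUBIC); h=cv2.cvtColor(f,cv2.COLOR_RGB2HSV)
m=((((h[...,0]<8)|(h[...,0]>172))&(h[...,1]>140))*255).astype(np.uint8)
n,l,s,ce=cv2.connectedComponentsWithStats(m)
for i in range(1,n):
    if s[i,4]>800: print(s[i]/2,ce[i]/2, cv2.minAreaRect(np.argwhere(l==i)[:,::-1].astype(np.float32)))
# project black/red top centres for rod heading
for r in range(150,330,5): 
    row=w[0][r,250:320].astype(int); print(r,row[32].tolist(),end=' ')
import t; print(); t.report()
E
python3 z.py
```

```text
[7.21394543e+02 1.39815590e-01 4.45121879e+02] [(0.74, array([651.,  80., 191.]), array([284., 233.])), (0.74, array([653.,  21.,  34.]), array([313., 151.]))] [(0.8, array([651.,  81., 194.]), array([283., 235.]))] [(0.98, array([650.,  21.,  38.]), array([315., 153.]))]
[ 514.5  117.5   45.5   17.5 1294. ] [538.98531685 125.16035549] ((1074.680908203125, 250.56216430664062), (90.45375061035156, 33.74277114868164), 3.012787342071533)
[ 250.5  166.5   70.5   52.  5039.5] [284.30141879 189.41566624] ((570.49072265625, 384.661865234375), (140.22552490234375, 102.62362670898438), 0.8069294095039368)
150 [168, 167, 160] 155 [166, 163, 158] 160 [173, 171, 164] 165 [172, 170, 164] 170 [172, 170, 163] 175 [170, 167, 161] 180 [103, 52, 50] 185 [100, 15, 11] 190 [101, 21, 14] 195 [95, 23, 21] 200 [40, 40, 39] 205 [100, 20, 16] 210 [100, 18, 15] 215 [96, 16, 17] 220 [18, 19, 20] 225 [39, 37, 38] 230 [51, 52, 51] 235 [82, 83, 81] 240 [36, 36, 35] 245 [33, 34, 37] 250 [146, 144, 139] 255 [165, 163, 157] 260 [164, 162, 156] 265 [165, 164, 157] 270 [164, 163, 155] 275 [164, 162, 156] 280 [164, 161, 156] 285 [158, 155, 150] 290 [81, 83, 79] 295 [129, 134, 128] 300 [132, 135, 131] 305 [88, 87, 83] 310 [111, 110, 105] 315 [168, 167, 160] 320 [166, 163, 158] 325 [163, 161, 155] 
t 23.7 p [668.5  60.  300.6] l 228 along -0.3 lat(left+) 0.2 yawerr -0.0 F tool xyz [-1.1  0.1 -1. ] M [-0.06 -0.01 -0.02] w 55.7
```

```bash
python3 -c "
from bench import job_done
print(job_done())"
```

```text
the job is handed in; nothing more can be done
None
```

The middle-sized red hanger is on the rod and hanging against the black hanger, and I handed the job in at about 24 s. The hand-in gave no verdict.

I threaded it over the tip and followed the camera-fitted rod line round the bend, with measured forces up to about 2 N (noise level). I then pressed it on the black hanger with about 7 N, released it and moved the arm straight up.

**Last checks:**
- **Contact:** the two hangers' top holes measured about 30 mm apart in the wrist image while the open fingers were still around it. After I backed off, red still met black with no gap showing.
- **Alignment:** the red outline is within about 1° of the tool's heading, which matches the fitted rod. I did not measure its tilt.
- **Clear of the robot:** the gripper is open and about 140 mm above the grip height, with the force reading at noise level.
- **Black hanger:** the camera estimates vary by about 5 mm, so they cannot confirm the 3 mm limit. The arm did not advance while pressing, and 7 N is below the 18 N slip force.
- **Other objects:** the spare boss reads the same position as at the start. I did not re-measure the beaker, jar, dish, screwdriver or stopper; the arm's path did not go near them.

**Disagreements:**
- The wrist camera read about 1.6 mm off sideways against the finger midline, so I corrected the rod line for it.
- When I lowered the hanger about 1.5 mm before letting go, the arm moved only about 0.1 mm with a 2 N rise. It settled about 1 mm lower when the fingers opened.

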